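# Close up the altar's chest and keepsake box

## Task

Close up the altar for the night: with your fingertips, push both open drawers of the low wooden chest fully home and push the hinged lid of the keepsake box all the way down. Ease them shut without slamming, never pull them farther open, and do not pick up, shift or knock over any of the things standing around or on the chest.

Things in the scene. Friction and masses are not known exactly. Their poses are not given: they have to be found in the camera images.
- chest: Low wooden chest fixed to the ledge, 180 (its x, depth) x 220 (its y, width) x 85 mm high, with two drawers side by side. Origin: centre of its underside; its front, with the drawers, faces its own -x (roughly the robot). Stands left or right of the keepsake box, turned by up to 9 degrees. A shut drawer's face is flush with the chest's front.
- drawer_left (a joint): How far the left drawer (the chest's +y side) is out, m: 0 = fully home (a firm stop), grows as it slides out along the chest's -x, 0.090 at most; it starts 0.03 to 0.07 out. Slides with about 1.5 N of friction (plus 3 N per m/s) and stays where it is left.
- drawer_right (a joint): The same for the right drawer (the chest's -y side).
- drawer_left_front (a point): Centre of the outer face of the left drawer's front, 42.5 mm above the ledge; moves with the drawer; axes as the chest's. The front is a plain dark panel without handle, 96 mm wide (y), 62 mm high (z), 12 mm thick; the small black mark near its top is flat. Push it along the chest's +x.
- drawer_right_front (a point): The same point of the right drawer, same size.
- box: Keepsake box, dark wood, fixed to the ledge, 150 (x) x 180 (y) x 70 mm high without the lid, open at the top. Origin: centre of its underside; its own -x side faces roughly the robot, turned by up to about 9 degrees.
- box_lid (a joint): Angle of the lid, rad: 0 = shut, lying flat on the box's rim (a firm stop), grows as its robot-side edge rises; 1.7 at most; it starts between 0.9 and 1.25. A stiff hinge (about 0.3 N m of friction, lid 0.2 kg) holds it at any angle, so it must be pushed all the way, with about 3 N at its free edge.
- box_lid_hinge (a point): Middle of the lid's hinge line, which runs along the box's y on the top of its far (+x) rim, 70 mm above the ledge; axes as the box's.
- box_lid_edge (a point): Middle of the lid's free edge, on its outer (upper) face; turns with the lid, a flat plate 156 (x) x 186 mm wide x 10 mm thick without handle. This point lies 154 mm from the hinge along the lid and 10 mm out from the lid's underside, whose plane holds the hinge line. Axes: x along the lid from free edge to hinge, z out of the outer face.
- tiger: Loose ceramic tiger figurine on a small plinth, 36 x 62 mm, 70 mm high, standing on the rear half of the chest's top. Origin: centre of its underside. Leave alone.
- jar: Loose white porcelain jar with a screw-top lid, 92 mm across, 127 mm high, to the left. Origin: centre of its underside. Leave alone.
- bowl: Loose stainless bowl, 120 mm across, 50 mm high, to the right. Origin: centre of its underside. Leave alone.
- amber_bottle: Loose empty amber glass bottle, 62 mm across, 180 mm high, behind the chest and box. Origin: centre of its underside. Leave alone.
- cup: Loose small white cup, 50 mm across, 50 mm high, in the middle in front of the gap between chest and box. Origin: centre of its underside. Leave alone.
- led_candle: Loose white LED candle, 40 mm across, 57 mm high, in the gap between chest and box. Origin: centre of its underside. Leave alone.

How it is judged:
At the end, for the whole second after the job is handed in: Both drawers are within 4 mm of fully home, the lid is within 0.035 rad of shut (about 5 mm at its free edge), and the six loose things stand upright within 20 mm of where they were (value of joint each of drawer_left, drawer_right below 0.004 m and value of joint box_lid below 0.035 rad and distance of each of tiger, jar, bowl, amber_bottle, cup, led_candle from where it was at the start of the episode below 0.02 m and angle between each of tiger, jar, bowl, amber_bottle, cup, led_candle's own z axis and vertical below 0.15 rad); the robot touches nothing.
It fails at once if a drawer is slammed (faster than 0.4 m/s inwards) (velocity of joint any of drawer_left, drawer_right below -0.4 m/s).
It fails at once if the lid is slammed (faster than 3 rad/s downwards) (velocity of joint box_lid below -3 rad/s).
It fails at once if a drawer is pulled out (beyond 82 mm) or the lid is opened farther (beyond 1.4 rad) (value of joint any of drawer_left, drawer_right above 0.082 m or value of joint box_lid above 1.4 rad).
It fails at once if one of the loose things is lifted, shifted by more than 20 mm or tipped (distance of any of tiger, jar, bowl, amber_bottle, cup, led_candle from where it was at the start of the episode above 0.02 m or angle between any of tiger, jar, bowl, amber_bottle, cup, led_candle's own z axis and vertical above 0.3 rad).
It also fails if it takes over 58 s, if anything falls off the work surface, if the arm or the gripper's body presses on something with over 40 N, if the wrist force passes 120 N, or if a joint passes its speed limit or range.

## Robot

A 7-joint arm with a two-finger parallel gripper is mounted at the origin on the work surface. World frame = base frame: x ahead of the robot, y to its left, z up, the work surface at z = 0. Lengths are in m, angles in rad, forces in N, time in s.
With the tool pointing down it reaches from about 0.35 to 0.9 m from the base axis. Payload 7.2 kg.
Tool frame: the origin (TCP) lies at the very end of the fingers, on their centre line; the grasp point (between the pads) lies 19 mm behind it; z points along the fingers, y is the line along which they close (so a half turn about z gives the same grasp; the last joint's range is limited). The gripper opens to 85 mm and grips with 20 to 120 N. Pads are 22 mm wide; open, the fingers measure 114 mm over their backs; the gripper's body (76 mm by 85 mm) begins 54 mm behind the grasp point. The pads swing forward as they close: fully open they stand 13 mm farther back than shut.
Start: joints at [-1.184, 0.411, -0.013, 1.596, 0.006, 1.134, -0.082], TCP at [0.275, 0.561, 0.231] pointing down, gripper open.
Joint ranges: [-2.95, 2.95], [-0.29, 1.99], [-1.47, 1.44], [0.14, 2.54], [-1.03, 4.17], [0.13, 1.85], [-2.86, 2.86]. Speed limits (rad/s): [2.39, 2.39, 3.01, 3.01, 3.14, 3.14, 3.14].

## Interface

Orientations are given as a 3x3 rotation matrix whose columns are the frame's x, y, z axes.
In Python, from rig import ctrl gives the robot as it stands. The module is installed in compiled form; this text tells all that it offers.
- The arm moves only by the tool arm_command, never from a script. Its argument "increments" is one flat list of numbers, 5 for each row, row after row: the opening, from -1 (shut) to 1 (fully open), so that 0 is half open, then the shift along the tool's x, y, z in mm, then the turn about the tool's z in rad. A call has 1 to 20 rows; each row is the pose to reach, as a shift and turn from the pose commanded when the call began, along the tool's axes at that moment; what a row does not reach only later rows make up. A row lasts 1/10 s, in which the tool goes at most 50 mm and 8.59 degrees, less where a joint would pass 70% of its speed; a pose out of reach is approached as far as the arm can. A call with a gripper value outside its range is refused whole. The fingers move at their own pace and stop on an object; "force" is the grip in N (left out, the last holds). Time passes only in rows, so rows that repeat a pose let the fingers close. It gives the time, the measured TCP pose, the force, the opening and the grip force at its end, in the units of the state.
- ctrl.sense(): the state, without advancing time (a new reading comes with each control period).
- ctrl.read_camera(name): name is "scene" or "side" or "wrist"; returns a dict with "img" (420x560x3 uint8, blue, green, red), "range_z" (420x560 float32, m along the optical axis (not along the pixel's ray), 0 where there is no reading), "fx", "fy", "cx", "cy" (pixels), "k1" (the pictures are not rectified: a ray, as slopes to the right and down, at radius r is drawn at 1 + k1 r^2 times it, then the intrinsics apply), "extrinsics" (4x4, takes a point from camera to world coordinates). Camera axes: x right, y down, z forward; pixel columns grow to the right and rows downward; lengths in m; the calibration is good to about 2 mm. A picture is of the moment at which its call begins.
- ctrl.sign_off(): hands the job in; it is judged then, once.
The state is a dict: "clock": time; "q": joint angles; "qvel": joint speeds; "effort": joint torques, N m; "position": TCP position; "orientation": TCP orientation; "contact_force": force on the tool from outside, world axes, zero at the start; "torque": the same for the moment, N m; "gripper_width": opening from 0.0 (shut) to 1.0 (fully open); "finger_force": force on a finger pad.
Only numpy, scipy, OpenCV 4.12 (cv2) and the standard library are available. Lean on these libraries where they do the work, as an engineer would, in place of code of your own. Each camera call takes 0.05 s, during which the arm holds its last target. There are 200 camera calls.

## Working session

There is one attempt and no reset: what is moved stays moved. The work goes in short steps, Python scripts to look and compute and a tool call to move; the robot and the scene stay as the last step left them, time stands still between calls to the robot, and variables do not carry over. Pictures are saved under pics/ and viewed, at most 10 in all, crops included, and the job is handed in when it is done.

Besides the shell and the picture viewer there is one more tool, called after "Call:" in YAML: its name, and indented under it one key for each argument. arm_command: Moves the arm, as the interface text tells. Its arguments: {"type":"object","properties":{"increments":{"type":"array","items":{"type":"number"}},"force":{"type":"number"}},"required":["increments"]}

```bash
mkdir -p pics; cat > h.py <<'E'
import numpy as np, cv2, pickle
from rig import ctrl
def snap(n,tag):
    c=ctrl.read_camera(n); pickle.dump(c,open(f'pics/{tag}.pkl','wb')); cv2.imwrite(f'pics/{tag}.png',c['img']); return c
def cloud(c):
    h,w=c['range_z'].shape
    u,v=np.meshgrid(np.arange(w),np.arange(h))
    K=np.array([[c['fx'],0,c['cx']],[0,c['fy'],c['cy']],[0,0,1]],float)
    p=cv2.undistortPoints(np.stack([u,v],-1).reshape(-1,1,2).astype(np.float64),K,np.array([c['k1'],0,0,0,0],float)).reshape(h,w,2)
    z=c['range_z'][...,None]; P=np.concatenate([p*z,z],-1); E=np.array(c['extrinsics'])
    W=P@E[:3,:3].T+E[:3,3]; W[c['range_z']<=0]=np.nan; return W
E
python3 - <<'E'
from h import *
s=ctrl.sense(); print(s['clock'],s['position'],s['orientation'],s['contact_force'])
for n in('scene','side'):
    c=snap(n,n+'0'); print(n,np.round(c['extrinsics'],3))
a=cv2.imread('pics/scene0.png'); cv2.imwrite('pics/s.png',cv2.resize(a,(800,600)))
a=cv2.imread('pics/side0.png'); cv2.imwrite('pics/d.png',cv2.resize(a,(800,600)))
E
```

```text
0.0 [0.27440173 0.56097898 0.23042655] [[-8.98340810e-01  4.39298803e-01 -5.92166495e-04]
 [ 4.39299176e-01  8.98339479e-01 -1.55364315e-03]
 [-1.50547035e-04 -1.65583930e-03 -9.99998618e-01]] [-0.52482634  0.68654134 -0.17093226]
scene [[ 0.657  0.607 -0.447  1.183]
 [ 0.754 -0.529  0.39  -0.513]
 [ 0.    -0.593 -0.805  1.096]
 [ 0.     0.     0.     1.   ]]
side [[ 0.976 -0.144  0.165  0.344]
 [-0.219 -0.632  0.743 -1.208]
 [-0.003 -0.761 -0.649  1.165]
 [ 0.     0.     0.     1.   ]]
```

View pics/s.png

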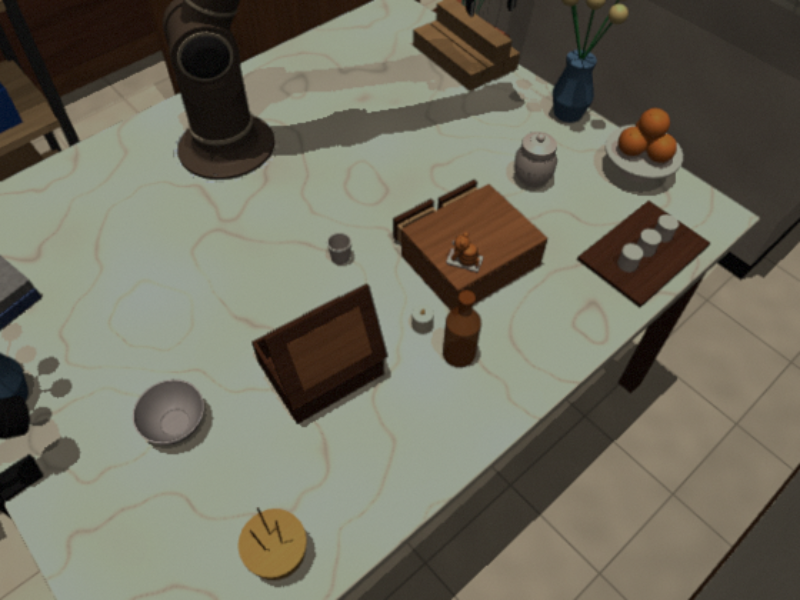

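View pics/d.png

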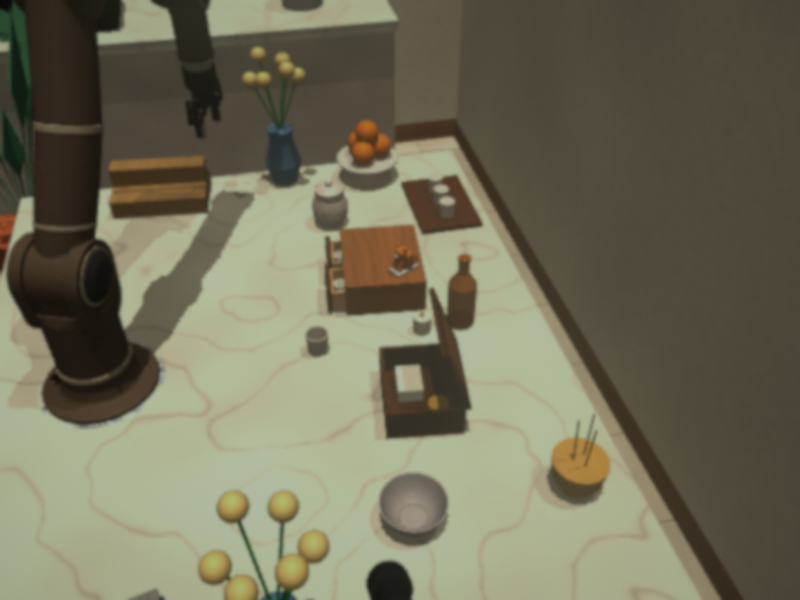

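Both views show the chest on the left with two drawers out: scene (800x600) top corners about (400,240), (487,187), (545,240), (465,302), and drawer fronts near (413,215) and (458,193). The box is to its right with its lid open; the upper edge runs about (255,348)–(370,290). The cup is at (340,248), the candle at (423,318) and the bottle at (462,330).

```bash
python3 - <<'E'
from h import *
C={n:pickle.load(open(f'pics/{n}0.pkl','rb')) for n in('scene','side')}
W={n:cloud(c) for n,c in C.items()}
for n in W:
    print(n)
    w=W[n]
    def reg(u0,u1,v0,v1):
        s=.7; return w[int(v0*s):int(v1*s),int(u0*s):int(u1*s)].reshape(-1,3)
    R=dict(scene=dict(chest=(380,560,170,310),box=(240,395,280,425),cup=(320,360,228,270),candle=(408,437,305,335)),side=dict(chest=(318,430,220,315),box=(370,475,280,440),cup=(300,335,322,358),candle=(410,434,308,335)))[n]
    P=reg(*R['chest']); t=P[abs(P[:,2]-.085)<.006]
    r=cv2.minAreaRect((t[:,:2]*1000).astype(np.float32)); print('chest top',r,len(t),np.median(t[:,2]))
    for dx in (0,):
        c=np.array(r[0])/1000
        a=np.deg2rad(r[2]); a=(a+np.pi/4)%(np.pi/2)-np.pi/4
        M=np.array([[np.cos(a),-np.sin(a)],[np.sin(a),np.cos(a)]])
        L=(P[:,:2]-c)@M; print('yaw',a,'top x',np.nanpercentile(((t[:,:2]-c)@M)[:,0],[1,99]),'y',np.nanpercentile(((t[:,:2]-c)@M)[:,1],[1,99]))
        for s,m in(('L',L[:,1]>.01),('R',L[:,1]<-.01)):
            k=m&(P[:,2]>.062)&(P[:,2]<.079)&(L[:,0]<-.095)&(L[:,0]>-.2)&(abs(L[:,1])<.11)
            print(s,k.sum(),np.percentile(L[k,0],[2,50,98]) if k.sum() else'',np.percentile(L[k,1],[2,98])if k.sum() else'')
    P=reg(*R['box']); P=P[np.isfinite(P[:,0])]
    t=P[P[:,2]>.09]
    print('lid pts',len(t),t.min(0),t.max(0))
    m=t.mean(0); 
    for _ in range(4):
        u,s,vt=np.linalg.svd(t-m); d=abs((t-m)@vt[2]); t=t[d<.006]; m=t.mean(0)
    nrm=vt[2]*np.sign(vt[2][0]); print('lid n',nrm,'m',m,'ang',np.arctan2(np.hypot(nrm[0],nrm[1]),nrm[2]),'yaw',np.arctan2(nrm[1],nrm[0]),len(t), 'top',np.percentile(t[:,2],99))
    hi=t[t[:,2]>np.percentile(t[:,2],99)-.012]; print(' edge pts',hi[hi[:,1].argmin()],hi[hi[:,1].argmax()],hi.mean(0))
    b=P[abs(P[:,2]-.07)<.006]; print('rim',cv2.minAreaRect((b[:,:2]*1000).astype(np.float32)))
    for k in('cup','candle'):
        p=reg(*R[k]); p=p[p[:,2]>.03]; print(k,p.min(0),p.max(0))
w=np.concatenate([x.reshape(-1,3) for x in W.values()])
E
```

```text
scene
chest top ((620.591064453125, 184.13409423828125), (221.29417419433594, 184.224853515625), 83.35899353027344) 3517 0.08413616744508157
yaw -0.11590742854297353 top x [-0.08750467  0.08935957] y [-0.10828751  0.10673545]
L 141 [-0.12497473 -0.11564281 -0.11006632] [0.01313047 0.09771334]
R 167 [-0.13287353 -0.12237556 -0.11613073] [-0.10044145 -0.01163383]
lid pts 3887 [ 0.62928665 -0.29853867  0.09000609] [ 0.70895158 -0.10792834  0.22023723]
lid n [ 0.9282967  -0.12390684  0.35058856] m [ 0.67077668 -0.20651105  0.15861793] ang 1.2125968512519658 yaw -0.13269330151030717 3826 top 0.21757574849571806
 edge pts [ 0.63262229 -0.29238546  0.21584437] [ 0.65641298 -0.10831846  0.21455584] [ 0.65001324 -0.20339152  0.21300502]
rim ((623.2679443359375, -196.5252685546875), (186.5772705078125, 163.52015686035156), 82.07134246826172)
cup [ 0.41450755 -0.03321649  0.03036389] [0.46667341 0.01615709 0.05362757]
candle [ 0.65092907 -0.01628952  0.03003691] [0.69189754 0.02455245 0.052498  ]
side
chest top ((598.6075439453125, 185.63819885253906), (230.60861206054688, 220.9275665283203), 8
[... 196 characters left out ...]
 84 [-0.11285479 -0.10595819 -0.09861382] [-0.10243901 -0.01278389]
lid pts 959 [ 0.57946544 -0.30014687  0.09018907] [0.78174969 0.07735846 0.22141829]
lid n [ 0.88053017 -0.19870968  0.43032671] m [ 0.66356211 -0.21870851  0.17169521] ang 1.1259416410936844 yaw -0.22195253525132994 490 top 0.22066499551375707
 edge pts [ 0.62741166 -0.29644399  0.21700096] [ 0.66218539 -0.10709968  0.21403178] [ 0.64488855 -0.20309089  0.21628171]
rim ((660.4962158203125, -109.59957885742188), (373.0306701660156, 217.66065979003906), 83.37493896484375)
cup [ 0.41530703 -0.03771551  0.03028032] [0.46296179 0.01985401 0.05740185]
candle [ 0.65051519 -0.02232717  0.03021843] [0.68928985 0.03056276 0.05546959]
```

```bash
python3 - <<'E'
from h import *
C={n:pickle.load(open(f'pics/{n}0.pkl','rb')) for n in('scene','side')}
w=cloud(C['scene']); f=lambda u0,u1,v0,v1:w[int(v0*.7):int(v1*.7),int(u0*.7):int(u1*.7)].reshape(-1,3)
P=f(240,395,280,425); t=P[P[:,2]>.085]; m=t.mean(0)
for _ in range(4):
    u,s,vt=np.linalg.svd(t-m,full_matrices=False); t=t[abs((t-m)@vt[2])<.005]; m=t.mean(0)
n=vt[2]*np.sign(vt[2][0]); yaw=np.arctan2(n[1],n[0]); ex=np.array([np.cos(yaw),np.sin(yaw),0]); ey=np.array([-ex[1],ex[0],0])
th=np.arctan2(n@ex,n[2]); al=np.cos(th)*ex-np.array([0,0,np.sin(th)])  # edge->hinge
l=(t-m)@ey; a=(t-m)@al; print('yaw',yaw,'th',th,'y ext',np.percentile(l,[.5,99.5]),'top',np.percentile(a,.5))
c=m+ey*np.percentile(l,[.5,99.5]).mean()
# hinge: point on underside plane at z=.07
q=c-.01*n; H=q+al*(q[2]-.07)/np.sin(th); E=H-.154*al+.01*n
print('hinge',H,'edge',E,'obs edge top',(m+al*np.percentile(a,.5)))
for k,r in dict(jar=(510,562,128,190),bottle=(440,485,290,368),tiger=(444,486,230,274)).items():
    p=f(*r); p=p[p[:,2]>(.095 if k=='tiger' else .03)]; print(k,np.nanpercentile(p,2,axis=0),np.nanpercentile(p,98,axis=0))
E
```

```text
yaw -0.13284221340065114 th 1.2150521105663439 y ext [-0.08972122  0.09493909] top -0.06699192407375842
hinge [ 0.69320007 -0.20692787  0.07      ] edge [ 0.64932755 -0.20106522  0.21784056] obs edge top [ 0.64867109 -0.20360963  0.21868479]
jar [0.51123502 0.40865817 0.03212143] [0.58691072 0.48106406 0.12019347]
bottle [ 0.67683877 -0.0177475   0.03256393] [0.79352598 0.0734051  0.1798338 ]
tiger [0.63963215 0.10092778 0.09627115] [0.68953641 0.13489089 0.15167325]
```

Call:
arm_command:
  increments: [-1, -303, -190, 0, -0.339, -1, -303, -190, 0, -0.339, -1, -303, -190, 0, -0.339, -1, -303, -190, 0, -0.339, -1, -303, -190, 0, -0.339, -1, -303, -190, 0, -0.339, -1, -303, -190, 0, -0.339, -1, -303, -190, 0, -0.339, -1, -303, -190, 0, -0.339, -1, -303, -190, 40, -0.339, -1, -303, -190, 80, -0.339, -1, -303, -190, 120, -0.339, -1, -303, -190, 150, -0.339, -1, -303, -190, 175, -0.339, -1, -303, -190, 188, -0.339, -1, -303, -190, 188, -0.339]
  force: 40

```text
clock: 1.7
position: [0.4614, 0.2585, 0.0416]
orientation: [[-0.994, 0.113, -0.003], [0.113, 0.994, -0.001], [0.003, -0.002, -1.0]]
contact_force: [0.9, 0.1, 0.1]
gripper_width: -0.0
finger_force: 0.0
```

```bash
python3 - <<'E'
from h import *
s=ctrl.sense(); print(s['clock'],s['position'],s['orientation'],s['contact_force'],s['gripper_width'])
a=snap('scene','s1')['img'][60:260,200:440]; b=snap('side','d1')['img'][60:260,130:370]
cv2.imwrite('pics/c1.png',np.hstack([cv2.resize(x,(400,333)) for x in(a,b)]))
E
```

```text
1.7 [0.46144757 0.25850351 0.0416405 ] [[-0.99354311  0.11340785 -0.00327748]
 [ 0.11341269  0.99354708 -0.00133033]
 [ 0.00310546 -0.00169344 -0.99999374]] [0.86807513 0.0877344  0.11092107] -0.0004495832260762387
```

View pics/c1.png

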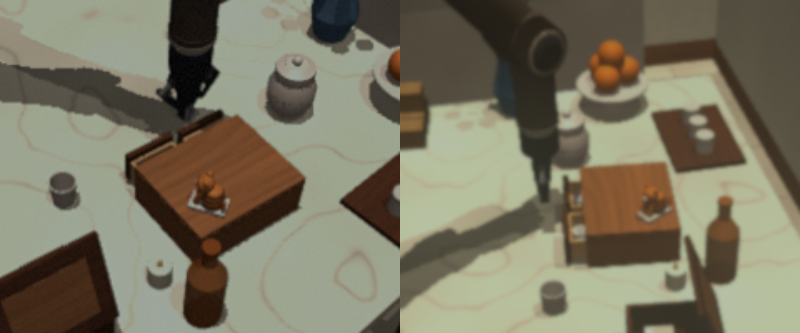

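The fingertips stand just in front of the left drawer front (tip near (178,135) in the left crop), clear of the jar and cup. Next I push in.

Call:
arm_command:
  increments: [-1, -10, 0, 0, 0, -1, -20, 0, 0, 0, -1, -28, 0, 0, 0, -1, -35, 0, 0, 0, -1, -42, 0, 0, 0, -1, -49, 0, 0, 0, -1, -55, 0, 0, 0, -1, -60, 0, 0, 0, -1, -62, 0, 0, 0]

```text
clock: 2.7
position: [0.5242, 0.2505, 0.0431]
orientation: [[-0.993, 0.116, -0.002], [0.116, 0.993, -0.0], [0.002, -0.001, -1.0]]
contact_force: [-9.5, 0.9, 8.9]
gripper_width: 0.003
finger_force: 0.4
```

Call:
arm_command:
  increments: [-1, -2, 0, 0, 0, -1, -4, 0, 0, 0]

```text
clock: 2.9
position: [0.5241, 0.2505, 0.043]
orientation: [[-0.993, 0.114, -0.009], [0.114, 0.993, -0.001], [0.008, -0.002, -1.0]]
contact_force: [-23.4, -0.6, 18.0]
gripper_width: -0.001
finger_force: 0.1
```

Call:
arm_command:
  increments: [-1, 25, 0, 0, 0, -1, 60, 0, 0, 0, -1, 76, 0, 0, 0, -1, 76, -40, 0, 0, -1, 76, -80, 0, 0, -1, 76, -105, 0, 0, -1, 76, -110, 0, 0, -1, 66, -110, 0, 0, -1, 56, -110, 0, 0, -1, 46, -110, 0, 0, -1, 38, -110, 0, 0, -1, 31, -110, 0, 0, -1, 24, -110, 0, 0, -1, 17, -110, 0, 0, -1, 11, -110, 0, 0, -1, 7, -110, 0, 0, -1, 4, -110, 0, 0, -1, 2, -110, 0, 0]

```text
clock: 4.7
position: [0.5119, 0.1411, 0.0431]
orientation: [[-0.993, 0.115, -0.005], [0.115, 0.993, -0.001], [0.005, -0.001, -1.0]]
contact_force: [-14.3, 2.3, 13.0]
gripper_width: 0.001
finger_force: 0.0
```

Call:
arm_command:
  increments: [-1, -2, 0, 0, 0, -1, -3, 0, 0, 0]

```text
clock: 4.9
position: [0.5118, 0.141, 0.043]
orientation: [[-0.993, 0.114, -0.01], [0.114, 0.993, -0.001], [0.01, -0.002, -1.0]]
contact_force: [-22.3, 1.7, 19.1]
gripper_width: 0.002
finger_force: 0.0
```

Call:
arm_command:
  increments: [-1, 20, 0, 0, 0, -1, 45, 0, 0, 0, -1, 45, 0, -40, 0, -1, 45, 0, -90, 0, -1, 45, 0, -140, 0, -1, 45, 0, -190, 0, -1, 45, 0, -240, 0, -1, 45, 0, -257, 0, -1, -235, -325, -257, 0, -1, -235, -325, -257, 0, -1, -235, -325, -257, 0, -1, -235, -325, -257, 0, -1, -235, -325, -257, 0, -1, -235, -325, -257, 0, -1, -235, -325, -257, 0, -1, -235, -325, -257, 0, -1, -235, -325, -257, 0, -1, -235, -325, -257, 0, -1, -235, -325, -257, 0]

```text
clock: 6.8
position: [0.7129, -0.2104, 0.2995]
orientation: [[-0.993, 0.117, -0.001], [0.117, 0.993, -0.0], [0.001, -0.0, -1.0]]
contact_force: [-0.3, 0.2, 0.5]
gripper_width: 0.0
finger_force: 0.0
```

```bash
python3 - <<'E'
from h import *
s=ctrl.sense(); print(s['position'],s['contact_force'],s['qvel'])
a=snap('scene','s2')['img'][130:330,120:400]; b=snap('side','d2')['img'][130:330,180:460]
cv2.imwrite('pics/c2.png',np.hstack([cv2.resize(x,(400,286)) for x in(a,b)]))
w=cloud(pickle.load(open('pics/s2.pkl','rb')))[119:217,266:392].reshape(-1,3)
L=(w[:,:2]-[.6206,.184])@np.array([[.9933,.1157],[-.1157,.9933]])
k=(w[:,2]>.03)&(w[:,2]<.08)&(abs(L[:,1])<.1)&(L[:,0]<-.08)&(L[:,0]>-.2);print('front pts',k.sum(),np.percentile(L[k,0],[1,10,50]) if k.sum() else '')
E
```

```text
[ 0.71290415 -0.21037918  0.29948955] [-0.33671803  0.21673624  0.46979666] [-0.02865007 -0.02930114 -0.01924307  0.01981068 -0.00336435 -0.00017173
 -0.00289376]
front pts 6 [-0.09145837 -0.09144624 -0.08902286]
```

View pics/c2.png

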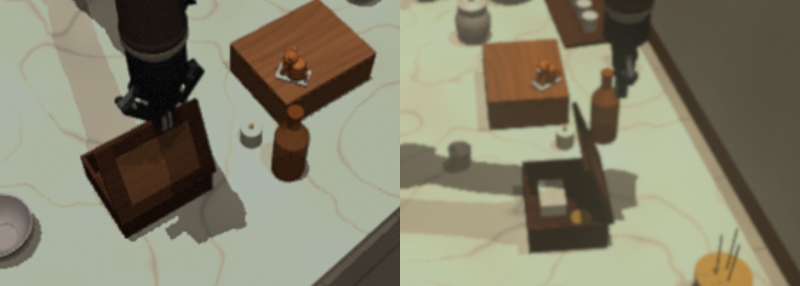

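Both drawers look shut, and the fingers hover above and behind the open lid (tip near (165,122) in the left crop). Next: descend behind the lid and push it over along an arc.

Call:
arm_command:
  increments: [-1, 0, 0, 45, 0, -1, 0, 0, 90, 0, -1, 0, 0, 110, 0, -1, 20, 0, 110, 0, -1, 33, 0, 110, 0, -1, 43, 0, 110, 0, -1, 55, 0, 114, 0, -1, 66, 0, 119, 0, -1, 77, 0, 126, 0, -1, 87, 0, 133, 0, -1, 97, 0, 142, 0, -1, 105, 0, 151, 0, -1, 112, 0, 161, 0, -1, 118, 0, 172, 0, -1, 123, 0, 183, 0, -1, 128, 0, 195, 0, -1, 130, 0, 205, 0, -1, 132, 0, 213, 0, -1, 132, 0, 218, 0]

```text
clock: 8.8
position: [0.5813, -0.194, 0.0811]
orientation: [[-0.993, 0.116, -0.001], [0.116, 0.993, 0.0], [0.002, 0.0, -1.0]]
contact_force: [-0.3, 0.9, 1.7]
gripper_width: 0.0
finger_force: 0.9
```

Call:
arm_command:
  increments: [-1, 0, 0, 2, 0, -1, 0, 0, 4, 0, -1, 0, 0, 5, 0]

```text
clock: 9.1
position: [0.5813, -0.1942, 0.0798]
orientation: [[-0.993, 0.116, -0.001], [0.116, 0.993, 0.001], [0.001, 0.001, -1.0]]
contact_force: [-13.0, 5.8, 33.7]
gripper_width: 0.0
finger_force: 16.6
```

Firm stop at z = 0.080 (rim + 10 mm lid). Lift off and check.

Call:
arm_command:
  increments: [-1, 0, 0, -10, 0, -1, 0, 0, -50, 0, -1, 0, 0, -100, 0, -1, 0, 0, -150, 0, -1, 0, 0, -200, 0, -1, 120, 0, -220, 0, -1, 120, 0, -220, 0, -1, 120, 0, -220, 0, -1, 120, 0, -220, 0, -1, 120, 0, -220, 0, -1, 120, 0, -220, 0]

```text
clock: 10.2
position: [0.4636, -0.1802, 0.2972]
orientation: [[-0.993, 0.115, 0.0], [0.115, 0.993, -0.0], [-0.0, -0.0, -1.0]]
contact_force: [0.2, 0.5, -0.4]
gripper_width: -0.001
finger_force: 0.0
```

```bash
python3 - <<'E'
from h import *
a=snap('scene','s3')['img'][60:330,80:440]; b=snap('side','d3')['img'][80:390,180:460]
cv2.imwrite('pics/c3.png',np.hstack([cv2.resize(x,(400,420)) for x in(a,b)]))
A=cloud(pickle.load(open('pics/s3.pkl','rb')));B=cloud(pickle.load(open('pics/scene0.pkl','rb')))
w=A[190:300,165:280].reshape(-1,3); d=w-[.6932,-.2069,0]; s=d[:,0]*.991-d[:,1]*.1325;y=d[:,0]*.1325+d[:,1]*.991
k=(s<-.01)&(s>-.145)&(abs(y)<.08)&(w[:,2]>.06)&(w[:,2]<.12); print('lid z slope',np.polyfit(s[k],w[k,2],1),k.sum())
w=A[119:217,266:392].reshape(-1,3); L=(w[:,:2]-[.6206,.184])@np.array([[.9933,.1157],[-.1157,.9933]])
k=(w[:,2]>.03)&(w[:,2]<.079)&(abs(L[:,1])<.1)&(L[:,0]<-.085)&(L[:,0]>-.2);print('front',k.sum(),L[k,0])
for n,(u0,u1,v0,v1,z) in dict(jar=(510,562,128,190,.03),bottle=(440,485,290,368,.06),tiger=(444,486,230,274,.1),cup=(320,360,228,270,.02),candle=(408,437,305,335,.02),bowl=(130,210,375,450,.02)).items():
    q=[(lambda p:p[p[:,2]>z].mean(0))(X[int(v0*.7):int(v1*.7),int(u0*.7):int(u1*.7)].reshape(-1,3)) for X in(A,B)]; print(n,np.round((q[0]-q[1])*1000,1))
E
```

```text
lid z slope [8.11561134e-05 7.97936133e-02] 3031
front 4 [-0.08836091 -0.09141959 -0.09396727 -0.09320899]
jar [ 0.  -0.   0.5]
bottle [ 0.4 -0.3  0.4]
tiger [-0.1 -0.1 -0.4]
cup [ 0.6 -0.5  0.2]
candle [ 0.2 -0.   0.1]
bowl [ 0.1  0.1 -0.1]
```

View pics/c3.png

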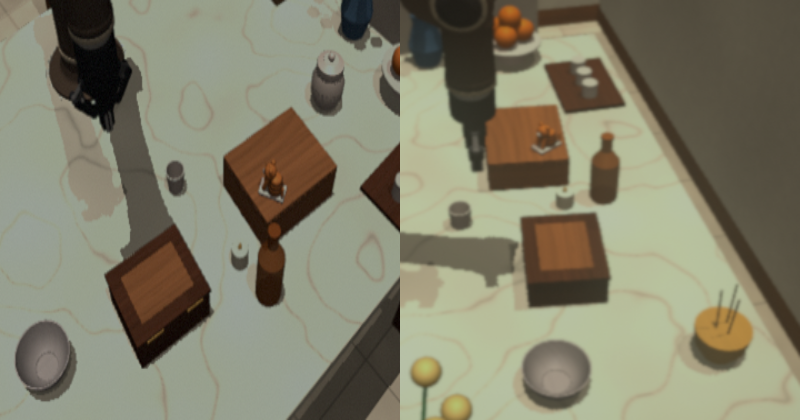

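The lid lies flat at (160,285) in the left crop, with a slope of about 0. No drawer sticks out of the chest at (280,170), nothing has moved, and the arm is clear.

```bash
python3 -c "
from rig import ctrl
print(ctrl.sign_off())"
```

```text
the job is handed in; nothing more can be done
None
```

Both drawers and the lid are shut against their stops. The final camera check showed the six loose things within about 1 mm of where they started, and I handed the job in at about 10 s on the robot's clock; no verdict came back.

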